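# Weigh down a pressing board and start the drying timer

### The arm

A 7-joint arm with a two-finger parallel gripper is mounted at the origin on the work surface. World frame = base frame: x ahead of the robot, y to its left, z up, the work surface at z = 0. Lengths are in mm, angles in rad, forces in N, time in s.
With the tool pointing down it reaches from about 400 to 875 mm from the base axis. Payload 4.4 kg.
Tool frame: the origin (TCP) lies midway between the tips of the shut fingers; the grasp point (between the pads) lies 19 mm behind it; z points along the fingers, y is the line along which they close (so a half turn about z gives the same grasp; the last joint's range is limited). The gripper opens to 85 mm and grips with 20 to 120 N. Pads are 22 mm wide; open, the fingers measure 114 mm over their backs; the gripper's body (76 mm by 85 mm) begins 54 mm behind the grasp point. The pads swing forward as they close: fully open they stand 13 mm farther back than shut.
Start: joints at [-0.066, 0.628, 0.038, 1.517, -0.027, 0.996, -0.02], TCP at [650.014, 0.027, 231.313] pointing down, gripper open.
Joint ranges: [-3.06, 3.06], [-0.37, 2.12], [-1.25, 1.32], [0.18, 2.47], [-1.1, 4.24], [0.23, 1.98], [-2.94, 2.94]. Speed limits (rad/s): [2.57, 2.57, 3.14, 3.14, 3.14, 3.14, 3.14].

### API

Orientations are given as [roll, pitch, yaw] about the fixed x, y, z axes, in that order (R = Rz(yaw) Ry(pitch) Rx(roll)).
In Python, from cell import ctrl, get_image, get_calibration gives the robot as it stands.
- The arm moves only by the shell command python3 -m creep 'ROWS'. ROWS is JSON, a list of rows, each an object of numbers: "dx", "dy", "dz": the shift along the world's x, y, z normalised to -1 to 1, where 1 is 0.4 m; "rx", "ry", "rz": the turn, a rotation vector about the world's x, y, z normalised to -1 to 1, where 1 is 2 pi rad; "grip": the closure, from -1 (fully open) to 1 (shut). A call has exactly 5 rows; each row is the pose to reach, as a shift and turn from the pose commanded when the call began, turning the shorter way round; what a row does not reach only later rows make up. A row lasts 1/8 s, in which the tool goes at most 62.5 mm and 10.7 degrees, less where a joint would pass 70% of its speed; a pose out of reach is approached as far as the arm can. A call with a number of a shift or a turn outside -1 to 1 is refused whole. A call with a gripper value outside its range is refused whole. The fingers move at their own pace and stop on an object; the grip force is fixed at half the most. Time passes only in rows, so rows that repeat a pose let the fingers close, or fill a call up. It gives the time, the measured TCP pose, the force, the opening and the grip force at its end, in the units of the state.
- ctrl.read_state(): the state, without advancing time (a new reading comes with each control period).
- get_image(name): name is "scene" or "side" or "wrist"; returns the picture (384x512x3 uint8, red, green, blue); there is no depth.
- get_calibration(name): a dict with "mtx" (3x3 intrinsics, pixels), "distortion" ([k1, k2, p1, p2, k3] as OpenCV has them; the pictures are not rectified), "world_from_camera" (4x4, takes a point from camera to world coordinates). Camera axes: x right, y down, z forward; pixel columns grow to the right and rows downward; lengths in mm; the calibration is good to about 2 mm. A picture is of the moment at which its call begins: read the wrist's pose just before it. get_calibration takes no time and is no camera call; for the wrist camera it gives the pose at the moment of the call.
- ctrl.finish_job(): hands the job in; it is judged then, once.
The state is a dict: "clock": time; "qpos": joint angles; "qd": joint speeds; "tau": joint torques, N m; "eef_pos": TCP position; "tool_rot": TCP orientation; "force": force on the tool from outside, world axes, zero at the start; "torque": the same for the moment, N m; "width": finger opening in mm; "gripper_force": force on a finger pad.
Only numpy, scipy, OpenCV 4.12 (cv2) and the standard library are available. Lean on these libraries where they do the work, as an engineer would, in place of code of your own. Each camera call takes 0.05 s, during which the arm holds its last target. There are 200 camera calls.

### The job

A damp sheet is to be flattened: set the steel weight gently, upright, in the middle of the plywood pressing board so that the board stays level and in place on its block. Then start the drying timer: with its back flat against the steel stop bar on the cutting mat, push its green start button fully in for a moment, without ramming it, then let it spring out and leave the timer standing there against the bar. Do not disturb the other things on the table.

Things in the scene. Friction and masses are not known exactly. Their poses are not given: they have to be found in the camera images.
- stop_bar: Fixed steel bar, 24 (x) x 200 (y) x 40 (z) mm, on the far end of a dark grid-lined cutting mat (300 x 220 x 3 mm, fixed; its middle lies 132 mm from the bar along the bar's -x). Origin: centre of the bar's underside, 3 mm above the table. +x points away from the robot: the timer goes against the face at x = -12 mm.
- timer: Loose white drying timer on the mat, case 110 (x) x 60 (y) x 46 (z) mm, 150 to 310 g, dark display on top. Origin: centre of its underside. Green start button on its front (x = -55 mm); flat back at x = +55 mm, which starts 35 to 150 mm short of the bar, turned up to 0.5 rad. Can be gripped across its width. Pushing the button while unbraced mostly just slides the timer.
- timer_back (a point): Centre of the timer's flat back face, 24 mm above its underside.
- button_tip (a point): Centre of the outer face of the green round start button (30 mm across, 24 mm above the timer's underside); stands 18 mm out of the front face at rest. Push along the timer's +x.
- start_button (a joint): Travel of the start button: 0 out, 0.006 m fully in. Spring: begins to move at about 1.5 N, fully in at 5 N, springs back when let go (momentary). When fully in it still stands 12 mm out of the case.
- press_block: Fixed low dark wooden block, 100 (x) x 80 (y) x 14 mm, hidden under the board, with a pale sheet under it on the table. Origin: centre of its underside.
- board: Loose light plywood pressing board, 180 (x) x 150 (y) x 8 mm, 140 g, lying centred on the block and overhanging it all round, top 22 mm above the table; a thin blue outline (84 x 64 mm) marks its middle. Tips if loaded near an edge. Origin: centre of its underside.
- weight: Loose dark steel weight, base 80 (x) x 60 (y) x 20 mm, with a wooden grip on top, 60 (x) x 24 (y) x 34 mm (54 mm tall overall), 600 to 900 g. Stands on the table on the robot's side of the board. Grip the wood across its 24 mm. Origin: centre of its underside.
- spray_bottle: Blue spray bottle, white head, 215 mm tall, 72 mm wide, standing far out between the two work places. Bystander. Origin: centre of its underside.
- brush: Flat brush about 160 mm long lying on the table between the two work places. Bystander. Origin: centre of its underside.
- paste_jar: Closed jar, 66 mm across, 70 mm tall, standing in front of the robot, nearer than the brush. Bystander. Origin: centre of its underside.
- straightedge: Steel straightedge 200 x 34 x 4 mm lying flat near the right side of the table. Bystander. Origin: centre of its underside.
- tape_roll: Pale flat disc (roll of clear film) 80 mm across, 25 mm tall, beyond the brush. Bystander. Origin: centre of its underside.
Things that resemble listed ones, but are neither listed nor needed, are in the scene too. Of the things that look like the weight, take the one that is farthest to the robot's right at the start.

How it is judged:
By the outcome, as a careful person would: the job done as asked, in the order asked, and still so for the second after the job is handed in, with the robot touching nothing.
It also fails if it takes over 58 s, if anything falls off the work surface, if the arm or the gripper's body presses on something with over 40 N, if the wrist force passes 120 N, or if a joint passes its speed limit or range.

## Working session

There is one attempt and no reset: what is moved stays moved. The work goes in short steps, Python scripts to look and compute and a shell command to move; the robot and the scene stay as the last step left them, time stands still between calls to the robot, and variables do not carry over. Pictures are saved under pics/ and viewed, at most 10 in all, crops included, and the job is handed in when it is done.

```bash
mkdir -p pics; ls
python3 - <<'E'
from cell import ctrl,get_image,get_calibration
import cv2,numpy as np
for n in ("scene","side"):
    im=get_image(n)[:,:,::-1]; cv2.imwrite(f"pics/{n}0.png",im)
    cv2.imwrite(f"pics/{n}0v.png",cv2.resize(im,(800,600),interpolation=cv2.INTER_CUBIC))
    c=get_calibration(n); print(n,np.round(c["mtx"],1).tolist(),c["distortion"],np.round(c["world_from_camera"],3).tolist())
im=get_image("wrist")[:,:,::-1]; cv2.imwrite("pics/wrist0.png",im)
s=ctrl.read_state(); print(s)
E
```

```text
pics
scene [[369.9, 0.0, 252.8], [0.0, 369.9, 193.1], [0.0, 0.0, 1.0]] [-0.05761262  0.          0.          0.          0.        ] [[0.671, 0.409, -0.618, 1229.005], [0.741, -0.388, 0.547, -701.089], [-0.016, -0.826, -0.564, 650.075], [0.0, 0.0, 0.0, 1.0]]
side [[455.9, 0.0, 253.3], [0.0, 455.9, 195.9], [0.0, 0.0, 1.0]] [0.03850211 0.         0.         0.         0.        ] [[0.869, -0.398, 0.294, 224.941], [-0.495, -0.682, 0.539, -686.599], [-0.014, -0.614, -0.789, 883.992], [0.0, 0.0, 0.0, 1.0]]
{'clock': 0.15, 'qpos': array([-0.06578571,  0.62912333,  0.03845166,  1.51808572, -0.02699485,
        0.99627951, -0.0199885 ]), 'qd': array([-0.00121511, -0.00299917,  0.00132208, -0.00267382, -0.00134463,
       -0.00023309,  0.00016567]), 'tau': array([ 2.19518879e-03, -5.63800478e+01,  1.22790758e+00, -1.93650573e+01,
        1.11919764e-02,  7.40401709e-03, -1.44664841e-05]), 'eef_pos': array([6.49562225e+02, 2.16110309e-02, 2.30623909e+02]), 'tool_rot': array([-3.14021465e+00,  1.03376194e-05,  1.57079489e+00]), 'force': array([ 0.05782732, -0.02495132, -0.44344379]), 'torque': array([ 0.01088253, -0.02104324,  0.01411582]), 'gripper_force': 0.0, 'width': 85.24568825876324}
```

View pics/scene0v.png

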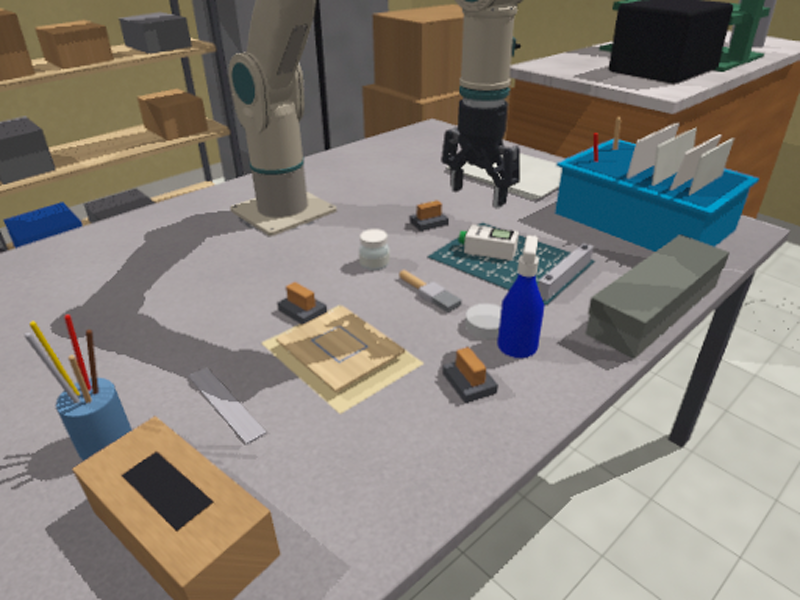

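View pics/side0v.png

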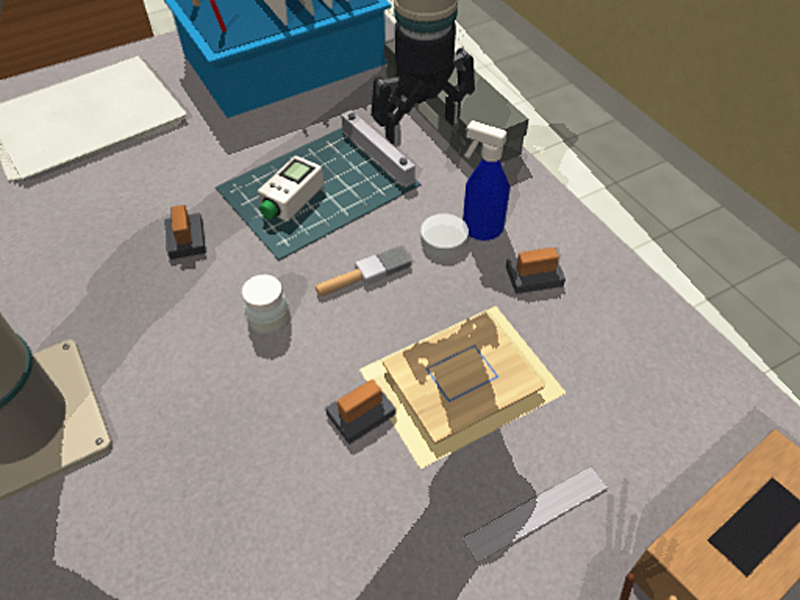

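```bash
cat > h.py <<'E'
import cv2,numpy as np
from cell import ctrl,get_image,get_calibration
def ray(c,uv):
    p=cv2.undistortPoints(np.array(uv,float).reshape(-1,1,2),np.array(c["mtx"]),np.array(c["distortion"])).reshape(-1,2)
    T=np.array(c["world_from_camera"]); d=np.c_[p,np.ones(len(p))]@T[:3,:3].T
    return T[:3,3],d
def plane(c,uv,z):
    o,d=ray(c,uv); return o+d*((z-o[2])/d[:,2])[:,None]
def tri(c1,u1,c2,u2):
    o1,a=ray(c1,u1); o2,b=ray(c2,u2); out=[]
    for x,y in zip(a,b):
        s=np.linalg.lstsq(np.c_[x,-y],o2-o1,rcond=None)[0]; p,q=o1+s[0]*x,o2+s[1]*y
        out.append(np.r_[(p+q)/2,np.linalg.norm(p-q)])
    return np.array(out)
def proj(c,P):
    T=np.linalg.inv(np.array(c["world_from_camera"]))
    return cv2.projectPoints(np.array(P,float).reshape(-1,3),cv2.Rodrigues(T[:3,:3])[0],T[:3,3],np.array(c["mtx"]),np.array(c["distortion"]))[0].reshape(-1,2)
def crop(im,x,y,w,h,s): 
    return cv2.resize(im[y:y+h,x:x+w],None,fx=s,fy=s,interpolation=cv2.INTER_CUBIC)
E
python3 - <<'E'
from h import *
s=cv2.imread("pics/side0.png"); c=cv2.imread("pics/scene0.png")
cv2.imwrite("pics/A.png",crop(s,205,190,160,120,5))
cv2.imwrite("pics/B.png",crop(s,130,65,160,120,5))
cv2.imwrite("pics/C.png",np.vstack([crop(c,160,175,120,90,4),np.zeros((0,480,3),np.uint8),crop(c,270,135,120,60,4)]))
E
```

```text
(no output)
```

View pics/A.png

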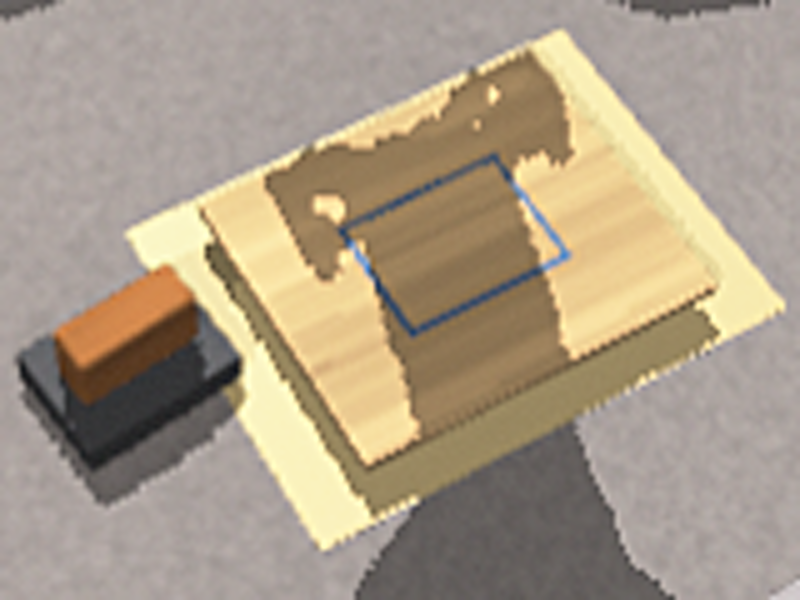

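View pics/B.png

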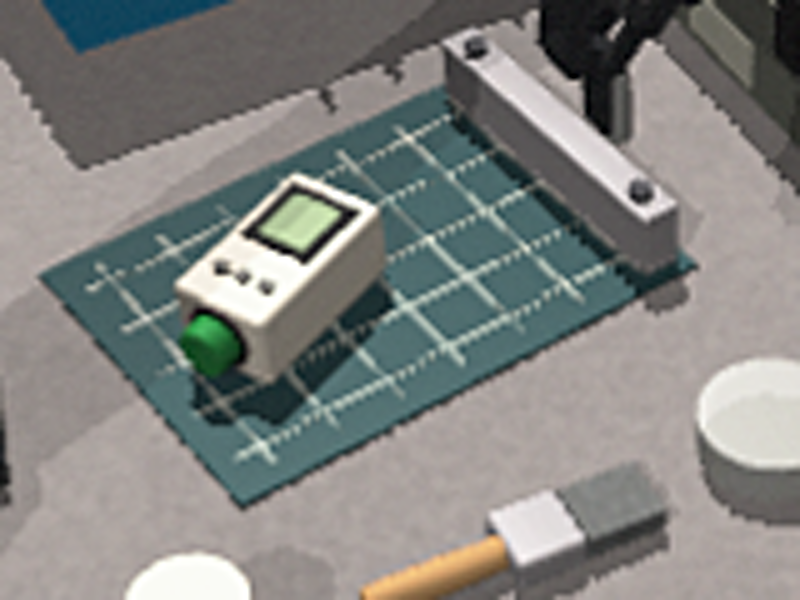

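View pics/C.png

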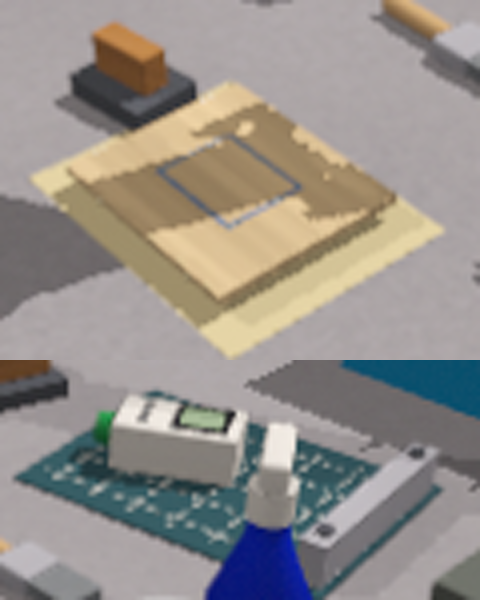

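Side crop: the candidate weights in the 800-px side view are at (360,410), (185,235) and (535,270). The first lies next to the board on the robot's side and is farthest to the right (lowest y), so it is the one meant. The crop confirms it: wooden grip on a dark base, with the outline middle at about crop (455,245). The timer's button points at the robot, the bar is at the right, and the timer back is clear of it.

```bash
cat > fit.py <<'E'
from h import *
from scipy.optimize import least_squares
cs,cc=get_calibration("side"),get_calibration("scene")
S=lambda ox,oy,k,p:(np.array(p,float)+.5)/k-.5+[ox,oy]
def rect(L,W): return np.array([[-L,W],[L,W],[L,-W],[-L,-W]])/2.
def fit(name,M,us,uc,x0):
    def res(p):
        c,s=np.cos(p[3]),np.sin(p[3]); P=np.c_[M@np.array([[c,s],[-s,c]])+p[:2],np.full(len(M),p[2])]
        r=[]
        for cam,u in((cs,us),(cc,uc)):
            if u is not None:
                e=proj(cam,P)-u; r.append(np.where(np.isnan(e),0,e).ravel())
        return np.concatenate(r)
    q=least_squares(res,x0,x_scale=[10,10,10,.1]); print(name,np.round(q.x,3),"rms px",round(float(np.sqrt(np.mean(q.fun**2))),2)); return q.x
if __name__=="__main__":
    n=np.nan
    A=lambda p:S(205,190,5,p); B=lambda p:S(130,65,5,p); C=lambda p:S(160,175,4,p); D=lambda p:S(270,135,4,np.array(p,float)-[0,360])
    fit("outline",rect(84,64),A([[342,232],[495,156],[568,256],[413,333]]),C([[232,136],[300,186],[230,227],[160,173]]),[600,-250,22,0])
    fit("board",rect(180,150),A([[203,208],[528,50],[718,288],[370,464]]),C([[232,83],[396,200],[220,300],[68,172]]),[600,-250,22,0])
    fit("grip",rect(60,24),A([[57,328],[168,264],[197,297],[84,354]]),C([[112,23],[164,53],[n,n],[93,37]]),[450,-250,54,0])
    fit("base",rect(80,60),A([[n,n],[n,n],[242,358],[95,455]]),C([[n,n],[196,90],[133,120],[72,80]]),[450,-250,20,0])
    fit("timer",rect(110,60),B([[175,287],[300,172],[383,210],[262,323]]),D([[128,395],[245,410],[238,447],[112,432]]),[600,150,49,0.3])
    fit("bar",rect(24,200),B([[443,45],[475,28],[680,205],[642,215]]),D([[n,n],[440,452],[n,n],[n,n]]),[750,150,43,0])
    print(plane(cs,np.array([[185,235],[535,270],[360,410]])*.64,30).round())
    print("bottle,brush,tape,jar",plane(cs,np.array([[486,225],[320,288],[410,260],[445,240],[268,322]])*.64,0).round())
E
python3 fit.py
```

```text
outline [ 5.68819e+02 -2.49035e+02  2.23150e+01 -1.20000e-02] rms px 0.72
board [ 5.68937e+02 -2.49966e+02  2.01660e+01 -8.00000e-03] rms px 0.64
grip [ 4.18776e+02 -2.24775e+02  5.26840e+01  7.90000e-02] rms px 1.01
base [ 4.18451e+02 -2.25533e+02  1.63430e+01  8.20000e-02] rms px 0.54
timer [5.18259e+02 2.19857e+02 4.77010e+01 4.97000e-01] rms px 0.65
bar [7.00717e+02 2.43936e+02 4.17900e+01 1.25000e-01] rms px 0.47
[[ 317.  201.   30.]
 [ 768. -152.   30.]
 [ 413. -235.   30.]]
bottle,brush,tape,jar [[776.  -8.   0.]
 [468.  10.   0.]
 [623. -11.   0.]
 [697.  -2.   0.]
 [369. -11.   0.]]
```

```bash
python3 -m creep '[{"dx":-0.12,"dy":-0.11,"rz":-0.029,"grip":-1},{"dx":-0.24,"dy":-0.22,"rz":-0.058,"grip":-1},{"dx":-0.35,"dy":-0.33,"rz":-0.087,"grip":-1},{"dx":-0.46,"dy":-0.45,"rz":-0.116,"grip":-1},{"dx":-0.578,"dy":-0.562,"rz":-0.145,"grip":-1}]'
```

```text
$[0]: bad value
```

```bash
python3 -m creep '[{"dx":-0.12,"dy":-0.11,"dz":0,"rx":0,"ry":0,"rz":-0.029,"grip":-1},{"dx":-0.24,"dy":-0.22,"dz":0,"rx":0,"ry":0,"rz":-0.058,"grip":-1},{"dx":-0.35,"dy":-0.33,"dz":0,"rx":0,"ry":0,"rz":-0.087,"grip":-1},{"dx":-0.46,"dy":-0.45,"dz":0,"rx":0,"ry":0,"rz":-0.116,"grip":-1},{"dx":-0.578,"dy":-0.562,"dz":0,"rx":0,"ry":0,"rz":-0.145,"grip":-1}]'
```

```text
clock: 0.78
eef_pos: [424.7, -219.2, 231.4]
tool_rot: [3.141, -0.0, 0.654]
force: [0.5, -0.9, -0.6]
width: 85.4
gripper_force: 0.0
```

```bash
python3 -m creep '[{"dx":0,"dy":0,"dz":0,"rx":0,"ry":0,"rz":-0.025,"grip":-1},{"dx":0,"dy":0,"dz":-0.02,"rx":0,"ry":0,"rz":-0.05,"grip":-1},{"dx":0,"dy":0,"dz":-0.05,"rx":0,"ry":0,"rz":-0.075,"grip":-1},{"dx":0,"dy":0,"dz":-0.05,"rx":0,"ry":0,"rz":-0.092,"grip":-1},{"dx":0,"dy":0,"dz":-0.05,"rx":0,"ry":0,"rz":-0.092,"grip":-1}]'
python3 - <<'E'
from h import *
s=ctrl.read_state(); c=get_calibration("wrist"); im=get_image("wrist")[:,:,::-1]
print(s["clock"],s["eef_pos"],s["tool_rot"]); np.save("w1.npy",c,allow_pickle=True)
cv2.imwrite("pics/w1.png",crop(np.ascontiguousarray(im),0,0,512,384,1.5625))
E
```

```text
clock: 1.4
eef_pos: [426.0, -217.6, 211.1]
tool_rot: [3.142, 0.001, 0.083]
force: [-0.6, 0.0, 0.1]
width: 85.3
gripper_force: 0.0
1.4 [ 426.01190416 -217.60623327  211.09041164] [3.14155026e+00 6.20525006e-04 8.30008243e-02]
```

View pics/w1.png

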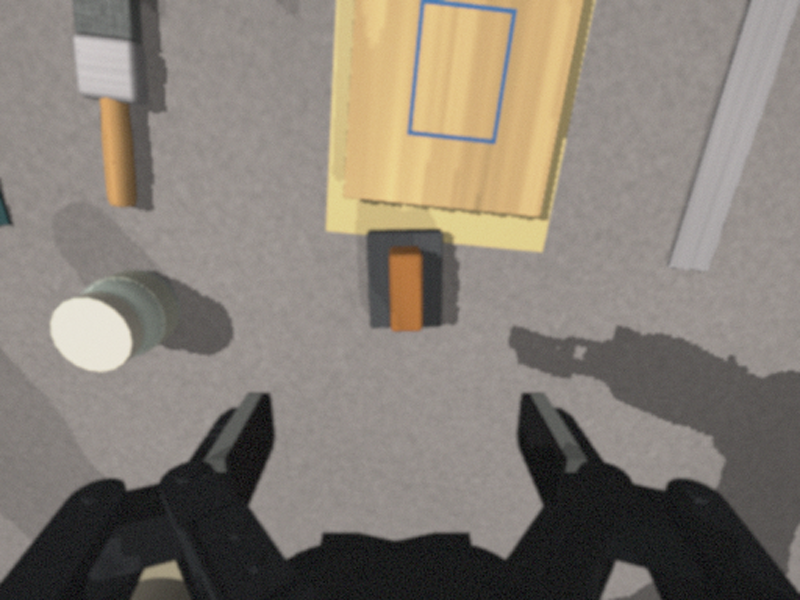

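Wrist view: the weight is at (405,290) and aligned with the fingers. The outline corners are at (424,2), (515,10), (495,142) and (409,132), and the jar is at left, clear.

Run:
```python
from h import *
c=np.load("w1.npy",allow_pickle=True).item(); k=1.5625
g=(np.array([[389,249],[422,249],[422,331],[390,331]])+.5)/k-.5
o=(np.array([[424,2],[515,10],[495,142],[409,132]])+.5)/k-.5
b=(np.array([[367,232],[441,231],[441,326],[369,327]])+.5)/k-.5
for n,u,z in(("grip",g,54),("out",o,22),("base",b,20)):
    P=plane(c,u,z); d=(P[0]+P[1]-P[2]-P[3])/2; e=(P[0]+P[3]-P[1]-P[2])/2
    print(n,P.mean(0).round(1),"yaw",np.arctan2(d[1],d[0]).round(3),"len",np.linalg.norm(d).round(1),np.linalg.norm(e).round(1))
# height of the grip/outline from wrist + side
cs=get_calibration("side")
u=np.array([[57,328],[168,264],[197,297],[84,354]]).mean(0); v=np.array([[342,232],[495,156],[568,256],[413,333]]).mean(0)
U=(np.array([u,v])+.5)/5-.5+[205,190]
print(tri(c,np.array([g.mean(0),o.mean(0)]),cs,U).round(1))
```

```text
grip [ 419.4 -226.1   54. ] yaw 0.098 len 62.1 23.6
out [ 567.9 -250.8   22. ] yaw -0.017 len 80.7 61.2
base [ 417.9 -225.9   20. ] yaw 0.101 len 78.8 58.5
[[ 419.3 -225.2   53.5    2.3]
 [ 568.9 -250.4   22.7    1.4]]
```

```bash
python3 -m creep '[{"dx":-0.018,"dy":-0.02,"dz":-0.12,"rx":0,"ry":0,"rz":0.001,"grip":-1},{"dx":-0.018,"dy":-0.02,"dz":-0.24,"rx":0,"ry":0,"rz":0.001,"grip":-1},{"dx":-0.018,"dy":-0.02,"dz":-0.34,"rx":0,"ry":0,"rz":0.001,"grip":-1},{"dx":-0.018,"dy":-0.02,"dz":-0.4,"rx":0,"ry":0,"rz":0.001,"grip":-1},{"dx":-0.018,"dy":-0.02,"dz":-0.4,"rx":0,"ry":0,"rz":0.001,"grip":-1}]'
```

```text
clock: 2.08
eef_pos: [418.0, -225.3, 50.1]
tool_rot: [-3.139, 0.002, 0.089]
force: [-0.1, 0.6, 0.2]
width: 85.3
gripper_force: 0.0
```

```bash
python3 -m creep '[{"dx":0.002,"dy":-0.001,"dz":-0.03,"rx":0,"ry":0,"rz":0,"grip":-1},{"dx":0.002,"dy":-0.001,"dz":-0.06,"rx":0,"ry":0,"rz":0,"grip":-1},{"dx":0.002,"dy":-0.001,"dz":-0.06,"rx":0,"ry":0,"rz":0,"grip":-0.3},{"dx":0.002,"dy":-0.001,"dz":-0.06,"rx":0,"ry":0,"rz":0,"grip":0.2},{"dx":0.002,"dy":-0.001,"dz":-0.06,"rx":0,"ry":0,"rz":0,"grip":1}]' && python3 -m creep '[{"dx":0,"dy":0,"dz":0,"rx":0,"ry":0,"rz":0,"grip":1},{"dx":0,"dy":0,"dz":0,"rx":0,"ry":0,"rz":0,"grip":1},{"dx":0,"dy":0,"dz":0,"rx":0,"ry":0,"rz":0,"grip":1},{"dx":0,"dy":0,"dz":0,"rx":0,"ry":0,"rz":0,"grip":1},{"dx":0,"dy":0,"dz":0,"rx":0,"ry":0,"rz":0,"grip":1}]'
```

```text
clock: 2.7
eef_pos: [419.9, -226.3, 27.7]
tool_rot: [3.141, -0.001, 0.088]
force: [0.3, 0.3, 0.2]
width: 32.2
gripper_force: 0.0
clock: 3.32
eef_pos: [420.0, -226.0, 27.8]
tool_rot: [-3.142, -0.001, 0.088]
force: [-0.9, 1.3, 6.9]
width: 22.7
gripper_force: 59.9
```

```bash
python3 -m creep '[{"dx":0,"dy":0,"dz":0.03,"rx":0,"ry":0,"rz":0,"grip":1},{"dx":0,"dy":0,"dz":0.07,"rx":0,"ry":0,"rz":0,"grip":1},{"dx":0,"dy":0,"dz":0.12,"rx":0,"ry":0,"rz":0,"grip":1},{"dx":0,"dy":0,"dz":0.15,"rx":0,"ry":0,"rz":0,"grip":1},{"dx":0,"dy":0,"dz":0.15,"rx":0,"ry":0,"rz":0,"grip":1}]'
```

```text
clock: 3.95
eef_pos: [420.0, -226.2, 87.9]
tool_rot: [3.141, -0.001, 0.088]
force: [-0.2, -0.1, -7.1]
width: 22.9
gripper_force: 60.1
```

```bash
python3 -m creep '[{"dx":0.06,"dy":-0.01,"dz":0,"rx":0,"ry":0,"rz":-0.003,"grip":1},{"dx":0.16,"dy":-0.026,"dz":0,"rx":0,"ry":0,"rz":-0.007,"grip":1},{"dx":0.26,"dy":-0.042,"dz":0,"rx":0,"ry":0,"rz":-0.012,"grip":1},{"dx":0.34,"dy":-0.054,"dz":0,"rx":0,"ry":0,"rz":-0.016,"grip":1},{"dx":0.375,"dy":-0.059,"dz":0,"rx":0,"ry":0,"rz":-0.016,"grip":1}]' && python3 -m creep '[{"dx":0,"dy":0,"dz":-0.03,"rx":0,"ry":0,"rz":0,"grip":1},{"dx":0,"dy":0,"dz":-0.055,"rx":0,"ry":0,"rz":0,"grip":1},{"dx":0,"dy":0,"dz":-0.07,"rx":0,"ry":0,"rz":0,"grip":1},{"dx":0,"dy":0,"dz":-0.075,"rx":0,"ry":0,"rz":0,"grip":1},{"dx":0,"dy":0,"dz":-0.075,"rx":0,"ry":0,"rz":0,"grip":1}]'
```

```text
clock: 4.58
eef_pos: [571.3, -249.0, 85.8]
tool_rot: [-3.141, 0.0, -0.011]
force: [-0.1, 0.6, -6.7]
width: 23.3
gripper_force: 60.0
clock: 5.2
eef_pos: [569.5, -249.9, 57.4]
tool_rot: [3.142, -0.0, -0.013]
force: [0.1, 0.1, -6.5]
width: 22.8
gripper_force: 60.0
```

```bash
python3 -m creep '[{"dx":0,"dy":0,"dz":-0.004,"rx":0,"ry":0,"rz":0,"grip":1},{"dx":0,"dy":0,"dz":-0.008,"rx":0,"ry":0,"rz":0,"grip":1},{"dx":0,"dy":0,"dz":-0.011,"rx":0,"ry":0,"rz":0,"grip":1},{"dx":0,"dy":0,"dz":-0.014,"rx":0,"ry":0,"rz":0,"grip":1},{"dx":0,"dy":0,"dz":-0.016,"rx":0,"ry":0,"rz":0,"grip":1}]' && python3 -m creep '[{"dx":0,"dy":0,"dz":-0.001,"rx":0,"ry":0,"rz":0,"grip":1},{"dx":0,"dy":0,"dz":-0.002,"rx":0,"ry":0,"rz":0,"grip":1},{"dx":0,"dy":0,"dz":-0.003,"rx":0,"ry":0,"rz":0,"grip":1},{"dx":0,"dy":0,"dz":-0.004,"rx":0,"ry":0,"rz":0,"grip":1},{"dx":0,"dy":0,"dz":-0.004,"rx":0,"ry":0,"rz":0,"grip":1}]'
```

```text
clock: 5.82
eef_pos: [569.7, -249.8, 50.8]
tool_rot: [3.142, 0.0, -0.013]
force: [-0.0, 0.8, -6.9]
width: 22.4
gripper_force: 60.0
clock: 6.45
eef_pos: [569.8, -249.7, 49.9]
tool_rot: [-3.141, -0.0, -0.012]
force: [-1.7, 1.9, 1.5]
width: 23.2
gripper_force: 61.0
```

```bash
python3 -m creep '[{"dx":0,"dy":0,"dz":0,"rx":0,"ry":0,"rz":0,"grip":0.2},{"dx":0,"dy":0,"dz":0,"rx":0,"ry":0,"rz":0,"grip":-0.2},{"dx":0,"dy":0,"dz":0,"rx":0,"ry":0,"rz":0,"grip":-0.4},{"dx":0,"dy":0,"dz":0,"rx":0,"ry":0,"rz":0,"grip":-0.5},{"dx":0,"dy":0,"dz":0.01,"rx":0,"ry":0,"rz":0,"grip":-0.5}]' && python3 -m creep '[{"dx":0,"dy":0,"dz":0.04,"rx":0,"ry":0,"rz":0,"grip":-0.5},{"dx":0,"dy":0,"dz":0.12,"rx":0,"ry":0,"rz":0,"grip":-0.5},{"dx":0,"dy":0,"dz":0.25,"rx":0,"ry":0,"rz":0,"grip":-0.5},{"dx":0,"dy":0,"dz":0.36,"rx":0,"ry":0,"rz":0,"grip":-1},{"dx":0,"dy":0,"dz":0.45,"rx":0,"ry":0,"rz":0,"grip":-1}]'
```

```text
clock: 7.08
eef_pos: [569.5, -249.7, 53.2]
tool_rot: [-3.141, 0.0, -0.013]
force: [0.2, -0.2, -0.4]
width: 64.2
gripper_force: 0.0
clock: 7.7
eef_pos: [570.0, -250.1, 236.7]
tool_rot: [3.141, -0.003, -0.013]
force: [0.5, -0.3, -0.4]
width: 85.5
gripper_force: 0.0
```

```bash
python3 -m creep '[{"dx":-0.005,"dy":0.1,"dz":0.01,"rx":0,"ry":0,"rz":0,"grip":-1},{"dx":-0.01,"dy":0.25,"dz":0.02,"rx":0,"ry":0,"rz":0.01,"grip":-1},{"dx":-0.015,"dy":0.4,"dz":0.04,"rx":0,"ry":0,"rz":0.02,"grip":-1},{"dx":-0.02,"dy":0.55,"dz":0.06,"rx":0,"ry":0,"rz":0.035,"grip":-1},{"dx":-0.025,"dy":0.7,"dz":0.06,"rx":0,"ry":0,"rz":0.05,"grip":-1}]' && python3 -m creep '[{"dx":0,"dy":0.15,"dz":0,"rx":0,"ry":0,"rz":0,"grip":-1},{"dx":0,"dy":0.3,"dz":0,"rx":0,"ry":0,"rz":0,"grip":-1},{"dx":0,"dy":0.42,"dz":0,"rx":0,"ry":0,"rz":0,"grip":-1},{"dx":0,"dy":0.47,"dz":0,"rx":0,"ry":0,"rz":0,"grip":-1},{"dx":0,"dy":0.47,"dz":0,"rx":0,"ry":0,"rz":0,"grip":-1}]'
python3 - <<'E'
from h import *
s=ctrl.read_state(); c=get_calibration("wrist"); im=np.ascontiguousarray(get_image("wrist")[:,:,::-1])
print(s["clock"],s["eef_pos"],s["tool_rot"]); np.save("w2.npy",c,allow_pickle=True)
v=crop(im,0,0,512,384,1.5625)
sd=np.ascontiguousarray(get_image("side")[:,:,::-1]); cv2.imwrite("pics/side2.png",sd)
v[450:600,600:800]=cv2.resize(crop(sd,205,190,160,120,2),(200,150))
cv2.imwrite("pics/w2.png",v)
E
```

```text
clock: 8.32
eef_pos: [560.0, 31.9, 259.4]
tool_rot: [3.141, -0.003, 0.304]
force: [0.3, -0.5, -0.3]
width: 85.0
gripper_force: 0.0
clock: 8.95
eef_pos: [559.5, 219.0, 257.8]
tool_rot: [3.141, -0.0, 0.304]
force: [-0.0, 0.3, 0.3]
width: 85.3
gripper_force: 0.0
8.95 [559.53641506 218.96189172 257.76705883] [ 3.14137120e+00 -4.46811117e-04  3.03682591e-01]
```

View pics/w2.png

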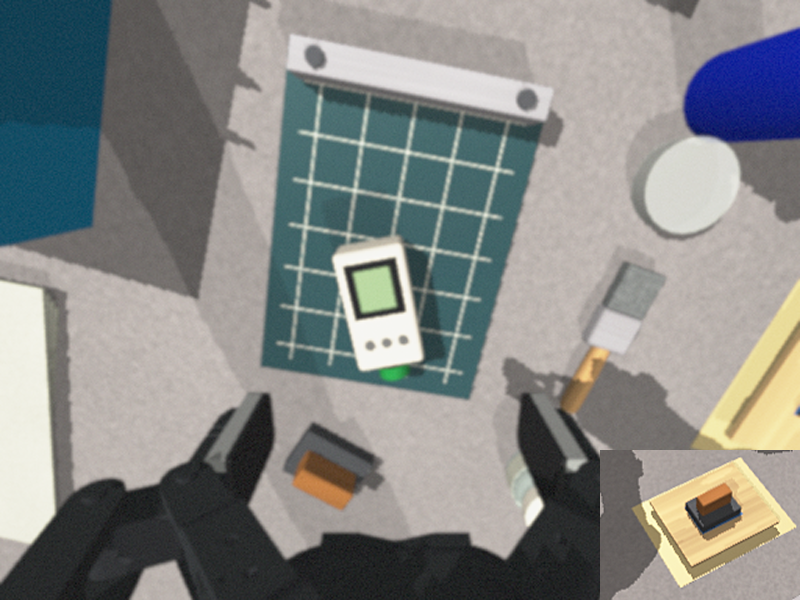

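The weight stands centred inside the blue outline and the board is level (inset). The timer top corners are at about (334,258), (403,243), (423,361) and (360,371), and the bar's top edge runs from (290,35) to (553,88).

Run:
```python
from h import *
from fit import fit,rect,S
import fit as F
c=np.load("w2.npy",allow_pickle=True).item(); k=1.5625; f=lambda p:(np.array(p,float)+.5)/k-.5
B=lambda p:S(130,65,5,p); n=np.nan
# refine: wrist + side jointly
F.cc=c
t=fit("timer",rect(110,60),B([[175,287],[300,172],[383,210],[262,323]]),f([[360,371],[334,258],[403,243],[423,361]]),[518,220,49,.5])
fit("timer wrist only",rect(110,60),None,f([[360,371],[334,258],[403,243],[423,361]]),[518,220,49,.5])
b=fit("bar",rect(24,200),B([[443,45],[475,28],[680,205],[642,215]]),f([[288,69],[291,35],[553,88],[546,121]]),[700,244,43,.12])
fit("mat",rect(300,220),B([[42,276],[n,n],[n,n],[244,507]]),f([[262,367],[n,n],[n,n],[470,399]]),[570,228,3,.12])
d=np.array([np.cos(b[3]),np.sin(b[3])]); r=(t[:2]-b[:2]); print("timer in bar frame",r@d, r@[-d[1],d[0]], t[3]-b[3])
```

```text
timer [5.16911e+02 2.18979e+02 4.81790e+01 4.85000e-01] rms px 0.76
timer wrist only [5.13822e+02 2.18428e+02 3.95770e+01 4.85000e-01] rms px 0.44
bar [6.99668e+02 2.42405e+02 4.05150e+01 1.27000e-01] rms px 0.83
mat [5.69539e+02 2.25367e+02 2.72500e+00 1.31000e-01] rms px 0.22
timer in bar frame -184.25140828057616 -0.1495342034531134 0.35805870794730804
```

```bash
python3 -m creep '[{"dx":-0.05,"dy":0,"dz":-0.1,"rx":0,"ry":0,"rz":0.015,"grip":-1},{"dx":-0.106,"dy":0,"dz":-0.22,"rx":0,"ry":0,"rz":0.029,"grip":-1},{"dx":-0.106,"dy":0,"dz":-0.34,"rx":0,"ry":0,"rz":0.029,"grip":-1},{"dx":-0.106,"dy":0,"dz":-0.42,"rx":0,"ry":0,"rz":0.029,"grip":-1},{"dx":-0.106,"dy":0,"dz":-0.42,"rx":0,"ry":0,"rz":0.029,"grip":-1}]'
```

```text
clock: 9.68
eef_pos: [516.3, 214.9, 87.8]
tool_rot: [3.141, 0.005, 0.48]
force: [-0.7, -0.5, 1.0]
width: 85.4
gripper_force: 0.0
```

```bash
python3 -m creep '[{"dx":0,"dy":0,"dz":-0.03,"rx":0,"ry":0,"rz":0,"grip":-1},{"dx":0,"dy":0,"dz":-0.03,"rx":0,"ry":0,"rz":0,"grip":-1},{"dx":0,"dy":0,"dz":-0.03,"rx":0,"ry":0,"rz":0,"grip":-1},{"dx":0,"dy":0,"dz":-0.03,"rx":0,"ry":0,"rz":0,"grip":-1},{"dx":0,"dy":0,"dz":-0.03,"rx":0,"ry":0,"rz":0,"grip":-1}]'
```

```text
clock: 10.3
eef_pos: [517.5, 218.4, 77.7]
tool_rot: [3.142, -0.001, 0.484]
force: [0.4, -0.2, -0.8]
width: 85.3
gripper_force: 0.0
```

```bash
python3 -m creep '[{"dx":0,"dy":0.001,"dz":-0.06,"rx":0,"ry":0,"rz":0,"grip":-1},{"dx":0,"dy":0.001,"dz":-0.11,"rx":0,"ry":0,"rz":0,"grip":-1},{"dx":0,"dy":0.001,"dz":-0.145,"rx":0,"ry":0,"rz":0,"grip":-1},{"dx":0,"dy":0.001,"dz":-0.155,"rx":0,"ry":0,"rz":0,"grip":-1},{"dx":0,"dy":0.001,"dz":-0.155,"rx":0,"ry":0,"rz":0,"grip":-1}]' && python3 -m creep '[{"dx":0,"dy":0,"dz":0,"rx":0,"ry":0,"rz":0,"grip":-0.8},{"dx":0,"dy":0,"dz":0,"rx":0,"ry":0,"rz":0,"grip":-0.6},{"dx":0,"dy":0,"dz":0,"rx":0,"ry":0,"rz":0,"grip":-0.4},{"dx":0,"dy":0,"dz":0,"rx":0,"ry":0,"rz":0,"grip":0},{"dx":0,"dy":0,"dz":0,"rx":0,"ry":0,"rz":0,"grip":0}]'
```

```text
clock: 10.92
eef_pos: [517.5, 218.6, 15.4]
tool_rot: [3.142, -0.0, 0.484]
force: [0.5, 0.2, 0.4]
width: 85.1
gripper_force: 0.0
clock: 11.55
eef_pos: [517.4, 219.1, 16.1]
tool_rot: [-3.141, -0.001, 0.484]
force: [-0.3, 0.1, 5.1]
width: 59.1
gripper_force: 65.6
```

```bash
python3 -m creep '[{"dx":0,"dy":0,"dz":0.006,"rx":0,"ry":0,"rz":0,"grip":0},{"dx":0,"dy":0,"dz":0.012,"rx":0,"ry":0,"rz":0,"grip":0},{"dx":0.04,"dy":0.005,"dz":0.012,"rx":0,"ry":0,"rz":-0.01,"grip":0},{"dx":0.09,"dy":0.011,"dz":0.012,"rx":0,"ry":0,"rz":-0.025,"grip":0},{"dx":0.14,"dy":0.018,"dz":0.012,"rx":0,"ry":0,"rz":-0.04,"grip":0}]' && python3 -m creep '[{"dx":0.05,"dy":0.006,"dz":0,"rx":0,"ry":0,"rz":-0.01,"grip":0},{"dx":0.09,"dy":0.011,"dz":0,"rx":0,"ry":0,"rz":-0.0163,"grip":0},{"dx":0.12,"dy":0.015,"dz":0,"rx":0,"ry":0,"rz":-0.0163,"grip":0},{"dx":0.126,"dy":0.016,"dz":0,"rx":0,"ry":0,"rz":-0.0163,"grip":0},{"dx":0.126,"dy":0.016,"dz":0,"rx":0,"ry":0,"rz":-0.0163,"grip":0}]'
```

```text
clock: 12.18
eef_pos: [573.6, 225.8, 20.0]
tool_rot: [3.141, 0.001, 0.229]
force: [-0.2, 0.2, -3.4]
width: 59.1
gripper_force: 64.8
clock: 12.8
eef_pos: [623.0, 232.1, 19.9]
tool_rot: [-3.142, 0.001, 0.13]
force: [-0.2, 0.3, -2.2]
width: 59.0
gripper_force: 64.8
```

```bash
python3 -m creep '[{"dx":0,"dy":0,"dz":-0.004,"rx":0,"ry":0,"rz":0,"grip":0},{"dx":0,"dy":0,"dz":-0.008,"rx":0,"ry":0,"rz":0,"grip":0},{"dx":0,"dy":0,"dz":-0.01,"rx":0,"ry":0,"rz":0,"grip":0},{"dx":0.004,"dy":0.0005,"dz":-0.0105,"rx":0,"ry":0,"rz":0,"grip":0},{"dx":0.008,"dy":0.001,"dz":-0.0105,"rx":0,"ry":0,"rz":0,"grip":0}]' && python3 -m creep '[{"dx":0.003,"dy":0.0004,"dz":0,"rx":0,"ry":0,"rz":0,"grip":0},{"dx":0.006,"dy":0.0008,"dz":0,"rx":0,"ry":0,"rz":0,"grip":0},{"dx":0.009,"dy":0.0012,"dz":0,"rx":0,"ry":0,"rz":0,"grip":0},{"dx":0.012,"dy":0.0016,"dz":0,"rx":0,"ry":0,"rz":0,"grip":0},{"dx":0.012,"dy":0.0016,"dz":0,"rx":0,"ry":0,"rz":0,"grip":0}]'
```

```text
clock: 13.42
eef_pos: [626.8, 232.7, 16.2]
tool_rot: [-3.141, 0.0, 0.13]
force: [-2.1, -0.2, 1.7]
width: 58.8
gripper_force: 65.2
clock: 14.05
eef_pos: [631.7, 233.3, 16.2]
tool_rot: [-3.141, 0.0, 0.13]
force: [-3.7, -0.9, 5.2]
width: 58.8
gripper_force: 65.6
```

```bash
python3 -m creep '[{"dx":0.002,"dy":0.0003,"dz":0,"rx":0,"ry":0,"rz":0,"grip":0},{"dx":0.004,"dy":0.0005,"dz":0,"rx":0,"ry":0,"rz":0,"grip":0},{"dx":0.006,"dy":0.0008,"dz":0,"rx":0,"ry":0,"rz":0,"grip":0},{"dx":0.006,"dy":0.0008,"dz":0,"rx":0,"ry":0,"rz":0,"grip":0},{"dx":0.006,"dy":0.0008,"dz":0,"rx":0,"ry":0,"rz":0,"grip":0}]'
```

```text
clock: 14.68
eef_pos: [633.3, 233.6, 16.2]
tool_rot: [-3.141, 0.002, 0.13]
force: [-6.4, -0.9, 7.2]
width: 59.5
gripper_force: 65.9
```

```bash
python3 -m creep '[{"dx":0.002,"dy":0.0003,"dz":0,"rx":0,"ry":0,"rz":0,"grip":0},{"dx":0.004,"dy":0.0005,"dz":0,"rx":0,"ry":0,"rz":0,"grip":0},{"dx":0.005,"dy":0.0006,"dz":0,"rx":0,"ry":0,"rz":0,"grip":0},{"dx":0.005,"dy":0.0006,"dz":0,"rx":0,"ry":0,"rz":0,"grip":0},{"dx":0.005,"dy":0.0006,"dz":0,"rx":0,"ry":0,"rz":0,"grip":0}]'
python3 - <<'E'
from h import *
print(ctrl.read_state()["torque"])
E
```

```text
clock: 15.3
eef_pos: [633.3, 233.6, 16.2]
tool_rot: [-3.141, 0.006, 0.13]
force: [-10.5, -1.3, 10.4]
width: 59.1
gripper_force: 66.4
[-0.31698241  1.72954855 -0.0939408 ]
```

```bash
python3 -m creep '[{"dx":-0.003,"dy":-0.0004,"dz":0,"rx":0,"ry":0,"rz":0,"grip":0},{"dx":-0.005,"dy":-0.0006,"dz":0,"rx":0,"ry":0,"rz":0,"grip":0},{"dx":-0.005,"dy":-0.0006,"dz":0,"rx":0,"ry":0,"rz":0,"grip":-0.5},{"dx":-0.005,"dy":-0.0006,"dz":0,"rx":0,"ry":0,"rz":0,"grip":-0.8},{"dx":-0.005,"dy":-0.0006,"dz":0,"rx":0,"ry":0,"rz":0,"grip":-1}]' && python3 -m creep '[{"dx":-0.005,"dy":0,"dz":0.02,"rx":0,"ry":0,"rz":0,"grip":-1},{"dx":-0.005,"dy":0,"dz":0.08,"rx":0,"ry":0,"rz":0,"grip":-1},{"dx":-0.05,"dy":-0.006,"dz":0.18,"rx":0,"ry":0,"rz":0,"grip":-1},{"dx":-0.15,"dy":-0.02,"dz":0.3,"rx":0,"ry":0,"rz":0,"grip":-0.5},{"dx":-0.25,"dy":-0.033,"dz":0.42,"rx":0,"ry":0,"rz":0,"grip":1}]'
```

```text
clock: 15.92
eef_pos: [634.7, 233.6, 15.8]
tool_rot: [3.141, -0.001, 0.13]
force: [1.0, 0.1, 0.3]
width: 85.6
gripper_force: 0.0
clock: 16.55
eef_pos: [533.4, 220.2, 185.3]
tool_rot: [-3.141, -0.001, 0.13]
force: [0.1, -0.0, -0.2]
width: 51.8
gripper_force: 0.0
```

```bash
python3 -m creep '[{"dx":0.03,"dy":0,"dz":0.06,"rx":0,"ry":0,"rz":0,"grip":1},{"dx":0.06,"dy":0,"dz":0.12,"rx":0,"ry":0,"rz":0,"grip":1},{"dx":0.09,"dy":0.01,"dz":0.15,"rx":0,"ry":0,"rz":0,"grip":1},{"dx":0.09,"dy":0.01,"dz":0.15,"rx":0,"ry":0,"rz":0,"grip":1},{"dx":0.09,"dy":0.01,"dz":0.15,"rx":0,"ry":0,"rz":0,"grip":1}]'
python3 - <<'E'
from h import *
s=ctrl.read_state(); c=get_calibration("wrist"); im=np.ascontiguousarray(get_image("wrist")[:,:,::-1])
np.save("w3.npy",c,allow_pickle=True); cv2.imwrite("pics/w3raw.png",im)
cv2.imwrite("pics/w3.png",crop(im,130,0,256,192,3.125))
E
```

```text
clock: 17.18
eef_pos: [569.4, 224.2, 243.0]
tool_rot: [3.141, 0.002, 0.13]
force: [-0.1, -0.5, -0.3]
width: -0.1
gripper_force: 0.0
```

View pics/w3.png

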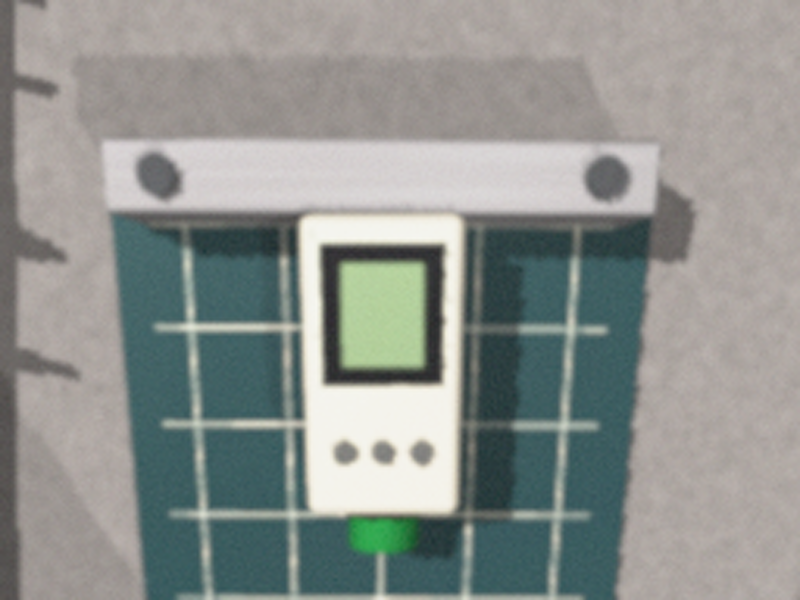

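The timer is square against the bar, its back at row 213 on the bar's near edge, with the green button at (383,540).

Run:
```python
from h import *
c=np.load("w3.npy",allow_pickle=True).item()
f=lambda p:(np.array(p,float)+.5)/3.125-.5+[130,0]
P=plane(c,f([[300,213],[463,213],[457,515],[309,515]]),49); print(P.round(1))
b=plane(c,f([[104,141],[658,144],[655,214],[112,212]]),43); print(b.round(1))
d=P[0]+P[1]-P[2]-P[3]; e=b[0]-b[1]; print("yaw t",np.arctan2(d[1],d[0]),"bar",np.arctan2(-e[0],e[1]))
y=np.arctan2(-e[0],e[1]); m=P.mean(0); u=np.array([np.cos(y),np.sin(y)])
print("centre",m.round(1),"tip",(m[:2]-73*u).round(1), "btn img",plane(c,f([[383,550]]),35).round(1))
```

```text
[[683.4 269.5  49. ]
 [690.9 211.9  49. ]
 [582.6 196.8  49. ]
 [574.9 255.1  49. ]]
[[698.1 341.2  43. ]
 [722.8 146.7  43. ]
 [700.5 142.5  43. ]
 [675.4 337.7  43. ]]
yaw t 0.13504529202079438 bar 0.12585240407130327
centre [633.  233.3  49. ] tip [560.5 224.2] btn img [[560.9 223.7  35. ]]
```

```bash
python3 -m creep '[{"dx":-0.07,"dy":-0.007,"dz":-0.04,"rx":0,"ry":0,"rz":0,"grip":1},{"dx":-0.131,"dy":-0.014,"dz":-0.12,"rx":0,"ry":0,"rz":0,"grip":1},{"dx":-0.131,"dy":-0.014,"dz":-0.25,"rx":0,"ry":0,"rz":0,"grip":1},{"dx":-0.131,"dy":-0.014,"dz":-0.37,"rx":0,"ry":0,"rz":0,"grip":1},{"dx":-0.131,"dy":-0.014,"dz":-0.45,"rx":0,"ry":0,"rz":0,"grip":1}]' && python3 -m creep '[{"dx":0,"dy":0,"dz":-0.03,"rx":0,"ry":0,"rz":0,"grip":1},{"dx":0,"dy":0,"dz":-0.06,"rx":0,"ry":0,"rz":0,"grip":1},{"dx":0,"dy":0,"dz":-0.08,"rx":0,"ry":0,"rz":0,"grip":1},{"dx":0,"dy":0,"dz":-0.08,"rx":0,"ry":0,"rz":0,"grip":1},{"dx":0,"dy":0,"dz":-0.08,"rx":0,"ry":0,"rz":0,"grip":1}]'
```

```text
clock: 17.85
eef_pos: [515.9, 218.3, 61.0]
tool_rot: [3.141, 0.004, 0.13]
force: [-0.4, 0.7, 0.3]
width: 0.0
gripper_force: 0.0
clock: 18.48
eef_pos: [518.5, 219.0, 32.3]
tool_rot: [-3.141, -0.001, 0.13]
force: [0.2, -0.7, 0.1]
width: -0.2
gripper_force: 0.0
```

```bash
python3 -m creep '[{"dx":0,"dy":0,"dz":-0.03,"rx":0,"ry":0,"rz":0,"grip":1},{"dx":0.015,"dy":0.001,"dz":-0.038,"rx":0,"ry":0,"rz":0,"grip":1},{"dx":0.035,"dy":0.003,"dz":-0.038,"rx":0,"ry":0,"rz":0,"grip":1},{"dx":0.05,"dy":0.005,"dz":-0.038,"rx":0,"ry":0,"rz":0,"grip":1},{"dx":0.055,"dy":0.006,"dz":-0.038,"rx":0,"ry":0,"rz":0,"grip":1}]' && python3 -m creep '[{"dx":0.004,"dy":0.0005,"dz":0,"rx":0,"ry":0,"rz":0,"grip":1},{"dx":0.008,"dy":0.001,"dz":0,"rx":0,"ry":0,"rz":0,"grip":1},{"dx":0.012,"dy":0.0015,"dz":0,"rx":0,"ry":0,"rz":0,"grip":1},{"dx":0.016,"dy":0.002,"dz":0,"rx":0,"ry":0,"rz":0,"grip":1},{"dx":0.02,"dy":0.0025,"dz":0,"rx":0,"ry":0,"rz":0,"grip":1}]'
```

```text
clock: 19.1
eef_pos: [540.9, 221.3, 16.5]
tool_rot: [3.142, -0.001, 0.13]
force: [-0.0, 0.0, 0.5]
width: -0.1
gripper_force: 0.0
clock: 19.73
eef_pos: [548.1, 222.3, 16.4]
tool_rot: [-3.142, -0.0, 0.13]
force: [-0.2, 0.2, -0.3]
width: 0.1
gripper_force: 0.0
```

```bash
python3 -m creep '[{"dx":0.002,"dy":0.0003,"dz":0,"rx":0,"ry":0,"rz":0,"grip":1},{"dx":0.005,"dy":0.0006,"dz":0,"rx":0,"ry":0,"rz":0,"grip":1},{"dx":0.007,"dy":0.0009,"dz":0,"rx":0,"ry":0,"rz":0,"grip":1},{"dx":0.01,"dy":0.0013,"dz":0,"rx":0,"ry":0,"rz":0,"grip":1},{"dx":0.01,"dy":0.0013,"dz":0,"rx":0,"ry":0,"rz":0,"grip":1}]'
```

```text
clock: 20.35
eef_pos: [551.4, 222.7, 16.3]
tool_rot: [3.142, 0.001, 0.13]
force: [-2.0, 0.6, 1.0]
width: -0.1
gripper_force: 1.0
```

```bash
python3 -m creep '[{"dx":0.002,"dy":0.0003,"dz":0,"rx":0,"ry":0,"rz":0,"grip":1},{"dx":0.005,"dy":0.0006,"dz":0,"rx":0,"ry":0,"rz":0,"grip":1},{"dx":0.007,"dy":0.0009,"dz":0,"rx":0,"ry":0,"rz":0,"grip":1},{"dx":0.01,"dy":0.0013,"dz":0,"rx":0,"ry":0,"rz":0,"grip":1},{"dx":0.01,"dy":0.0013,"dz":0,"rx":0,"ry":0,"rz":0,"grip":1}]'
```

```text
clock: 20.98
eef_pos: [555.5, 223.3, 16.3]
tool_rot: [-3.142, 0.001, 0.13]
force: [-4.7, -0.9, 3.1]
width: -0.0
gripper_force: 2.1
```

```bash
python3 -m creep '[{"dx":0.002,"dy":0.0003,"dz":0,"rx":0,"ry":0,"rz":0,"grip":1},{"dx":0.004,"dy":0.0005,"dz":0,"rx":0,"ry":0,"rz":0,"grip":1},{"dx":0.006,"dy":0.0008,"dz":0,"rx":0,"ry":0,"rz":0,"grip":1},{"dx":0.007,"dy":0.0009,"dz":0,"rx":0,"ry":0,"rz":0,"grip":1},{"dx":0.007,"dy":0.0009,"dz":0,"rx":0,"ry":0,"rz":0,"grip":1}]'
```

```text
clock: 21.6
eef_pos: [556.7, 223.4, 16.3]
tool_rot: [-3.141, 0.004, 0.13]
force: [-8.5, -1.7, 5.5]
width: -0.4
gripper_force: 4.1
```

```bash
python3 -m creep '[{"dx":0.002,"dy":0.0003,"dz":0,"rx":0,"ry":0,"rz":0,"grip":1},{"dx":0.003,"dy":0.0004,"dz":0,"rx":0,"ry":0,"rz":0,"grip":1},{"dx":0.003,"dy":0.0004,"dz":0,"rx":0,"ry":0,"rz":0,"grip":1},{"dx":0.003,"dy":0.0004,"dz":0,"rx":0,"ry":0,"rz":0,"grip":1},{"dx":0.003,"dy":0.0004,"dz":0,"rx":0,"ry":0,"rz":0,"grip":1}]'
```

```text
clock: 22.22
eef_pos: [556.7, 223.5, 16.2]
tool_rot: [-3.141, 0.006, 0.13]
force: [-10.5, -1.0, 7.8]
width: 0.1
gripper_force: 5.3
```

Hard stop: the tool no longer advances at 10.5 N, so the button is fully in. Backing off straight, then up.

```bash
python3 -m creep '[{"dx":-0.005,"dy":-0.0006,"dz":0,"rx":0,"ry":0,"rz":0,"grip":1},{"dx":-0.015,"dy":-0.002,"dz":0,"rx":0,"ry":0,"rz":0,"grip":1},{"dx":-0.035,"dy":-0.0045,"dz":0,"rx":0,"ry":0,"rz":0,"grip":1},{"dx":-0.07,"dy":-0.009,"dz":0,"rx":0,"ry":0,"rz":0,"grip":1},{"dx":-0.11,"dy":-0.014,"dz":0.02,"rx":0,"ry":0,"rz":0,"grip":1}]' && python3 -m creep '[{"dx":0,"dy":0,"dz":0.1,"rx":0,"ry":0,"rz":0,"grip":1},{"dx":0,"dy":0,"dz":0.22,"rx":0,"ry":0,"rz":0,"grip":1},{"dx":0.05,"dy":0,"dz":0.35,"rx":0,"ry":0,"rz":0,"grip":1},{"dx":0.1,"dy":0.01,"dz":0.48,"rx":0,"ry":0,"rz":0,"grip":1},{"dx":0.13,"dy":0.015,"dz":0.56,"rx":0,"ry":0,"rz":0,"grip":1}]' && python3 -m creep '[{"dx":0,"dy":0,"dz":0,"rx":0,"ry":0,"rz":0,"grip":1},{"dx":0,"dy":0,"dz":0,"rx":0,"ry":0,"rz":0,"grip":1},{"dx":0,"dy":0,"dz":0,"rx":0,"ry":0,"rz":0,"grip":1},{"dx":0,"dy":0,"dz":0,"rx":0,"ry":0,"rz":0,"grip":1},{"dx":0,"dy":0,"dz":0,"rx":0,"ry":0,"rz":0,"grip":1}]'
python3 - <<'E'
from h import *
im=np.ascontiguousarray(get_image("wrist")[:,:,::-1]); s=np.ascontiguousarray(get_image("side")[:,:,::-1])
cv2.imwrite("pics/end.png",np.vstack([crop(im,110,0,270,200,1.5),crop(s,130,70,230,250,1.2)[:, :405] if 0 else cv2.resize(s[70:320,120:370],(405,300))]))
E
```

```text
clock: 22.85
eef_pos: [517.3, 218.1, 24.5]
tool_rot: [3.141, -0.004, 0.13]
force: [-0.1, -0.1, 1.0]
width: -0.2
gripper_force: 0.0
clock: 23.48
eef_pos: [571.4, 224.6, 252.2]
tool_rot: [-3.14, -0.009, 0.13]
force: [-0.1, 0.9, -0.8]
width: 0.0
gripper_force: 0.0
clock: 24.1
eef_pos: [567.7, 224.1, 247.9]
tool_rot: [3.141, 0.001, 0.13]
force: [-0.3, 0.8, 0.2]
width: -0.1
gripper_force: 0.0
```

View pics/end.png

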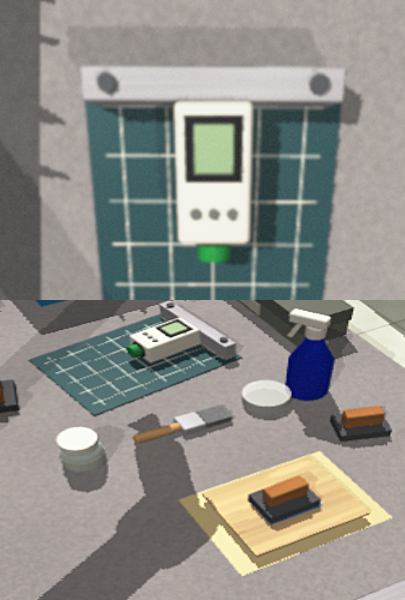

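The timer stands flat on the bar (213,100) with its button out again (213,253). The weight sits upright in the middle of the level board (285,498), and the other things are where they were.

```bash
python3 -c "
from cell import ctrl
print(ctrl.finish_job())"
```

```text
the job is handed in; nothing more can be done
None
```

The job is handed in at about 24 s: the weight stands upright in the middle of the level board, the timer is flat against the bar, and its start button was pushed fully in (peak about 10.5 N) and has sprung back out.

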